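Snap the handle cap onto the clamped seal matrix and hold it home

TASK

Pick up the red handle cap and press it straight down onto the brass stud of the bronze seal matrix in the green vise: push on past the click, where the force drops, until the cap pushes the black sprung ring at the stud's foot half-way down its short travel or more. Finish while still pressing it down like that, gripper on the cap and cap upright, and leave everything else on the bench where it is.

Things in the scene. Friction and masses are not known exactly. Their poses are not given: they have to be found in the camera images.
- cap_center (a point): Centre, half-way up, of the loose red handle cap: an upright round knob, diameter 39 mm, height 50 mm, 50 to 100 g, standing on its open mouth, a brass spot on top. z is its axis, pointing up. It may be gripped at any yaw, best with the fingertips 5 to 15 mm above the mouth, and firmly (50 N or more), as pressing it on takes up to about 20 N.
- cap_mouth (a point): Centre of the cap's mouth, at its lower rim, 25 mm below cap_center. Inside is a round hollow 29 mm deep and 31 mm wide, narrowed to 25 mm by an inner lip over the lowest 5 mm.
- stud_foot (a point): Point on the stud's axis level with the top of the unpressed black ring, 98 mm above the bench; z up. Fixed to the vise, which is bolted down, but in another place and yaw each time. The vise's screw and T-bar stick out 104 mm along -x of this frame, 24 mm below this point; the jaws end 6 mm below it, 46 mm out in x and 31 mm in y.
- stud_tip (a point): Top of the vertical brass stud, 24 mm above stud_foot. The stud is 20 mm thick up to 5 mm below its tip, then a cone narrowing to 10 mm. Four sprung steel balls, 10.5 mm above stud_foot, stand out to a 30 mm circle. The cap meets them with its mouth about 14.5 mm above stud_foot, needs about 11 N there, then little; the balls click out over the lip, pulling the cap down, at 5 to 2 mm.
- seat (a joint): How far the black sprung ring (37 mm diameter, round the foot of the stud) has been pushed down, in m: 0 = up, 0.004 = against its stop. It springs back when let go. It needs about 5 N to start moving and 13 N at the stop.
- loupe: Bystander: black and brass loupe standing on the bench, 42 mm diameter, 30 mm tall. Origin at the centre of its underside.
- wax_stick: Bystander: dark red wax stick, 85 x 12 x 12 mm, lying along its x. Origin at the centre of its underside.
- calipers: Bystander: brass calipers lying flat, 145 x 62 mm, 8 mm thick. Origin under the middle of the beam, which runs along x.
- pot: Bystander: white ceramic pot, about 84 mm wide without its two side handles, 60 mm tall, standing on a white hot plate 34 mm tall and 130 mm square. Origin at the centre of its underside.
- tin_low: Bystander: round aluminium tin, 73 mm diameter, 30 mm tall, under the blue one. Origin at the centre of its underside.
- tin_top: Bystander: round blue tin, 73 mm diameter, 30 mm tall, standing on the aluminium one. Origin at the centre of its underside.
- cap: The whole red cap; origin at the centre of its mouth.
Things that resemble listed ones, but are neither listed nor needed, are in the scene too. What is shaped like the part that bears stud_foot but purple is not meant.

How it is judged:
On the way, in this order (a step that is already met when the one before it is completed fails the run):
1. the cap is lifted off the bench (height (world z) of cap_mouth above 0.05 m), for 0.1 s.
2. the cap is on the stud, clicked past the balls (z of cap_mouth in the frame of stud_foot below 0.0015 m and horizontal distance between cap_mouth and stud_foot below 0.004 m), for 0.1 s.
At the end, for the whole second after the job is handed in: The cap is snapped on the stud, within 4 mm of its axis and upright within 0.1 rad, and the robot is still touching it and pressing it down, so that it keeps the black ring at least 1.5 mm down (about 8 N) through the last second (z of cap_mouth in the frame of stud_foot below -0.0012 m and horizontal distance between cap_mouth and stud_foot below 0.004 m and angle between cap_center's own z axis and vertical below 0.1 rad and value of joint seat above 0.0015 m and contact force between any of the fingers, the arm and cap above 1.5 N); the arm keeps its last pose, push and grip.
It fails at once if a bystander was moved more than 25 mm (distance of any of loupe, wax_stick, calipers, pot, tin_low, tin_top from where it was at the start of the episode above 0.025 m).
It also fails if it takes over 40 s, if anything falls off the work surface, if the arm or the gripper's body presses on something with over 40 N, if the wrist force passes 120 N, or if a joint passes its speed limit or range.

ROBOT

A 6-joint arm with a two-finger parallel gripper is mounted at the origin on the work surface. World frame = base frame: x ahead of the robot, y to its left, z up, the work surface at z = 0. Lengths are in m, angles in rad, forces in N, time in s.
With the tool pointing down it reaches from about 0.425 to 0.95 m from the base axis. Payload 14.7 kg.
Tool frame: the origin (TCP) lies midway between the tips of the shut fingers; the grasp point (between the pads) lies 19 mm behind it (grip_point_offset is the distance from the TCP to the grasp point, in m); z points along the fingers, y is the line along which they close (so a half turn about z gives the same grasp; the last joint's range is limited). The gripper opens to 85 mm and grips with 20 to 120 N. Pads are 22 mm wide; open, the fingers measure 114 mm over their backs; the gripper's body (76 mm by 85 mm) begins 54 mm behind the grasp point. The pads swing forward as they close: fully open they stand 13 mm farther back than shut.
Start: joints at [1.289, 0.48, 1.596, -0, 1.065, -0.047], TCP at [0.151, 0.632, 0.231] pointing down, gripper open.
Joint ranges: [-2.75, 2.75], [-0.82, 2.05], [0.23, 2.67], [-1.56, 4.7], [0.09, 2.69], [-2.92, 2.92]. Speed limits (rad/s): [1.89, 1.89, 2.39, 3.01, 3.01, 3.01].

INTERFACE

Orientations are given as a rotation vector (axis times angle).
In Python, from bench import sense, capture, sign_off, grip_point_offset gives the robot as it stands. The module is installed in compiled form; this text tells all that it offers.
- The arm moves only by the tool send_rows, never from a script. Its argument "deltas" is a list of rows, each a list of 3 entries, a list of its own where there are three numbers: the opening in per cent of the stroke, from 0 (shut) to 100 (fully open), then the shift along the world's x, y, z as a fraction of full scale, then the turn, a rotation vector about the world's x, y, z as a fraction of full scale. A call has 1 to 5 rows; each row shifts and turns the commanded pose from where the row before left it; what a row does not reach is not made up. Full scale, the value 1, is 0.025 m for a shift and 4 degrees for a turn. A row lasts 1/10 s, in which the tool goes at most 50 mm and 8.59 degrees, less where a joint would pass 70% of its speed; a pose out of reach is approached as far as the arm can. A call with a number of a shift or a turn outside -1 to 1 is refused whole. A call with a gripper value outside its range is refused whole. The fingers move at their own pace and stop on an object; "force" is the grip in N (left out, the last holds). Time passes only in rows, so rows that do not move let the fingers close. It gives the time, the measured TCP pose, the force, the opening and the grip force at its end, in the units of the state.
- sense(): the state, without advancing time (a new reading comes with each control period).
- capture(name): name is "side" or "top"; returns a dict with "color" (480x640x3 uint8, blue, green, red), "depth" (480x640 float32, m along the optical axis (not along the pixel's ray), 0 where there is no reading), "intrinsics" (3x3 intrinsics, pixels), "cam_to_world" (4x4, takes a point from camera to world coordinates). Camera axes: x right, y up, looking along -z (the intrinsics and any distortion apply to the point x, -y, -z); pixel columns grow to the right and rows downward; lengths in m; the calibration is good to about 2 mm. A picture is of the moment at which its call begins.
- sign_off(): hands the job in; it is judged then, once.
The state is a dict: "t": time; "joint_positions": joint angles; "joint_velocities": joint speeds; "effort": joint torques, N m; "ee_pos": TCP position; "ee_rot": TCP orientation; "wrist_force": force on the tool from outside, world axes, zero at the start; "wrist_torque": the same for the moment, N m; "opening": opening from 0.0 (shut) to 1.0 (fully open); "grip_force": force on a finger pad.
Only numpy, scipy, OpenCV 4.12 (cv2) and the standard library are available. Lean on these libraries where they do the work, as an engineer would, in place of code of your own. Each camera call takes 0.05 s, during which the arm holds its last target. There are 200 camera calls.

## Working session

There is one attempt and no reset: what is moved stays moved. The work goes in short steps, Python scripts to look and compute and a tool call to move; the robot and the scene stay as the last step left them, time stands still between calls to the robot, and variables do not carry over. Pictures are saved under pics/ and viewed, at most 10 in all, crops included, and the job is handed in when it is done.

Besides the shell and the picture viewer there is one more tool, called after ">>>" as name(argument=value, ...) on one line, values as JSON. send_rows: Moves the arm, as the interface text tells. Shift numbers are shares of 0.025 m and turn numbers shares of 4 degrees, none past 1 either way. Its arguments: {"type":"object","properties":{"deltas":{"type":"array","items":{"type":"array"}},"force":{"type":"number"}},"required":["deltas"]}

```bash
mkdir -p pics; cat > h.py <<'E'
import numpy as np, cv2
from bench import sense, capture, sign_off, grip_point_offset
def cloud(c):
    K=c["intrinsics"];d=c["depth"];v,u=np.mgrid[:480,:640]
    P=np.stack([(u-K[0,2])/K[0,0]*d,-(v-K[1,2])/K[1,1]*d,-d,np.ones_like(d)],-1)
    return (P@np.array(c["cam_to_world"]).T)[...,:3]
E
python3 - <<'E'
from h import *
print(sense(),grip_point_offset)
for n in("side","top"):
    c=capture(n);cv2.imwrite(f"pics/{n}0.png",c["color"]);np.savez(n+"0.npz",**c)
    print(n,c["intrinsics"],c["cam_to_world"],[k for k in c])
E
```

```text
{'t': 0.0, 'joint_positions': array([ 1.28943983e+00,  4.80839336e-01,  1.59690225e+00,  2.15495166e-06,
        1.06512370e+00, -4.66075648e-02]), 'joint_velocities': array([ 7.74247660e-04, -7.05630673e-04, -2.94730840e-04,  4.39609130e-04,
       -1.56084592e-05,  1.32648151e-04]), 'effort': array([ 6.21892686e-04, -9.50643110e+01, -4.30176187e+01, -1.50872497e-04,
        1.23437695e-02, -8.15169005e-05]), 'ee_pos': array([0.1510504 , 0.6317523 , 0.23065697]), 'ee_rot': array([-3.67873672e-01, -3.11976802e+00,  1.97161000e-03]), 'wrist_force': array([-0.58003861, -0.57365606,  0.2515162 ]), 'wrist_torque': array([-0.04357589,  0.00688972,  0.01736511]), 'grip_force': 0.0, 'opening': 1.0005233441648715} 0.0187
side [[465.8241487    0.         322.72585715]
 [  0.         465.8241487  237.70755336]
 [  0.           0.           1.        ]] [[ 0.94038921  0.16084727 -0.2996603   0.26726427]
 [-0.33987709  0.47636534 -0.8109005  -0.89990122]
 [ 0.01231664  0.86440975  0.50263712  0.66692815]
 [ 0.          0.          0.          1.        ]] ['color', 'depth', 'intrinsics', 'cam_to_world']
top [[554.91530093   0.         330.08108282]
 [  0.         554.91530093 239.68853646]
 [  0.           0.           1.        ]] [[ 0.00952196  0.98191642 -0.18907532  0.40619463]
 [-0.99979781  0.01269768  0.01559177  0.02884491]
 [ 0.01771064  0.18888863  0.98183879  1.13207625]
 [ 0.          0.          0.          1.        ]] ['color', 'depth', 'intrinsics', 'cam_to_world']
```

View pics/top0.png

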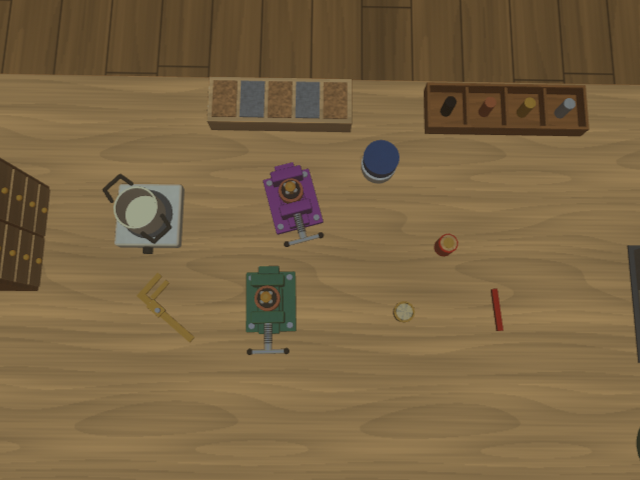

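View pics/side0.png

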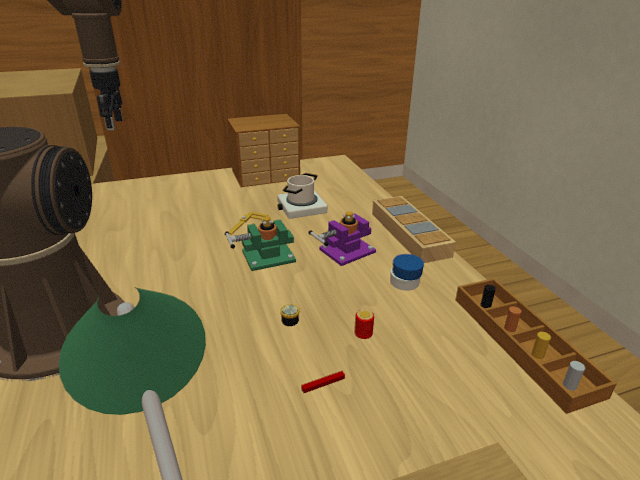

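The top view shows the red cap at (447,244), the green vise's stud at (267,297) with its T-bar at (268,351), and the purple decoy at (291,190). The side view has the cap at (364,323) and the green vise's stud at (268,228).

```bash
cat > m.py <<'E'
from h import *
from scipy.optimize import least_squares
def circ(p,r=None):
    f=lambda q:np.hypot(*(p-q[:2]).T)-(r or q[2])
    q=least_squares(f,[*p.mean(0),.02],loss="soft_l1",f_scale=.001).x
    return q.round(4)
def mid(c,m,z): # ray through contour ellipse centre onto plane z
    k=max(cv2.findContours(m.astype(np.uint8),0,1)[0],key=cv2.contourArea)
    (u,v),ax,_=cv2.fitEllipse(k);K=c["intrinsics"];T=c["cam_to_world"]
    d=T[:3,:3]@[(u-K[0,2])/K[0,0],-(v-K[1,2])/K[1,1],-1];o=T[:3,3]
    return (u,v),ax,(o+d*(z-o[2])/d[2]).round(4)
if __name__=="__main__":
  for n,cp,st in(("side",(364,323),(268,228)),("top",(447,244),(267,297))):
    c=np.load(n+"0.npz");X=cloud(c)
    def near(p,r): return X[p[1]-r:p[1]+r,p[0]-r:p[0]+r].reshape(-1,3)
    A=near(cp,25);t=A[(A[:,2]>.044)&(A[:,2]<.06)];s=A[(A[:,2]>.008)&(A[:,2]<.042)]
    print(n,"cap top",len(t),t.mean(0).round(4),np.median(t[:,2]),"side fit",len(s),circ(s[:,:2],.0195))
    B=near(st,22)
    for lo,hi in((.088,.094),(.095,.101),(.101,.116),(.117,.126)):
        b=B[(B[:,2]>lo)&(B[:,2]<hi)]
        if len(b)>5: print(lo,len(b),b.mean(0).round(4),b.min(0).round(3),b.max(0).round(3),circ(b[:,:2]))
    img=c["color"]
    for q,r,z in((cp,25,.05),(st,25,.122)):
        m=np.zeros((480,640),bool);sl=np.s_[q[1]-r:q[1]+r,q[0]-r:q[0]+r]
        m[sl]=(abs(X[sl][...,2]-z)<.006)
        print("ray",mid(c,m,z))
  S=cv2.resize(np.load("side0.npz")["color"][195:270,215:305],None,fx=5,fy=5,interpolation=2)
  T=cv2.resize(np.load("top0.npz")["color"][260:335,225:300],None,fx=5,fy=5,interpolation=2)
  cv2.imwrite("pics/z.png",np.hstack([S[:,:420],T]))
E
python3 m.py
```

```text
side cap top 127 [ 0.6077 -0.2304  0.0483] 0.048610767567482394 side fit 229 [ 0.6109 -0.2243  0.02  ]
0.088 277 [0.4918 0.1223 0.0911] [0.448 0.095 0.088] [0.539 0.161 0.094] [0.4926 0.1391 0.0377]
0.095 62 [0.4918 0.1212 0.0973] [0.476 0.107 0.095] [0.511 0.148 0.101] [0.4937 0.1278 0.0148]
0.101 50 [0.4924 0.1211 0.1095] [0.482 0.114 0.101] [0.504 0.138 0.116] [0.4934 0.1292 0.0111]
0.117 21 [0.4922 0.1254 0.1191] [0.486 0.118 0.117] [0.501 0.136 0.123] [0.4932 0.1279 0.0071]
ray ((364.3720703125, 313.83367919921875), (6.282233715057373, 9.52289867401123), array([ 0.6103, -0.2255,  0.05  ]))
ray ((265.918701171875, 217.63987731933594), (3.8935580253601074, 6.0190911293029785), array([0.4912, 0.1188, 0.122 ]))
top cap top 174 [ 0.6112 -0.2228  0.0497] 0.04984567415218022 side fit 83 [ 0.6125 -0.2246  0.02  ]
0.088 667 [0.4969 0.1289 0.0917] [0.457 0.097 0.088] [0.538 0.161 0.094] [0.4965 0.1302 0.0342]
0.095 189 [0.4974 0.1283 0.0976] [0.457 0.102 0.095] [0.537 0.16  0.101] [0.4958 0.1296 0.0168]
0.101 68 [0.4922 0.1275 0.1098] [0.48  0.111 0.101] [0.51  0.145 0.116] [0.4954 0.1294 0.0123]
0.117 74 [0.4948 0.1284 0.1196] [0.486 0.119 0.117] [0.505 0.138 0.124] [0.4946 0.1285 0.0069]
ray ((448.0549621582031, 242.746826171875), (18.022167205810547, 18.692602157592773), array([ 0.6114, -0.2234,  0.05  ]))
ray ((265.71270751953125, 296.0976257324219), (10.131214141845703, 10.370793342590332), array([0.495 , 0.1286, 0.122 ]))
```

View pics/z.png

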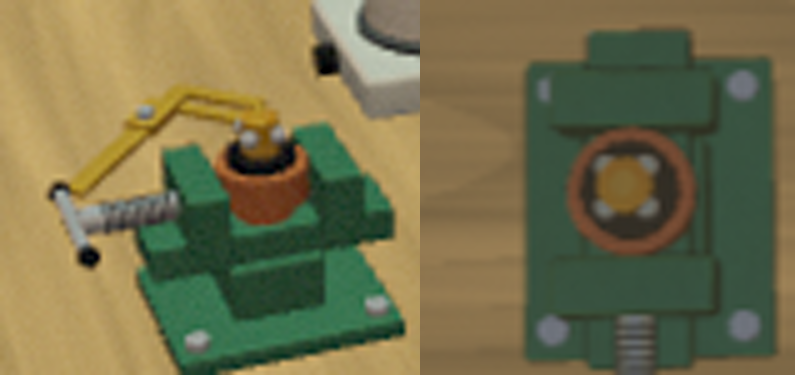

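Cap is at about (0.6115, -0.224) and the stud at about (0.4945, 0.1288), seen centred in its black ring in the crop. I'll start the transit at height, where nothing is in the way.

>>> send_rows(deltas=[[100,[1,-1,0],[0,0,0]],[100,[1,-1,0],[0,0,0]],[100,[1,-1,0],[0,0,0]],[100,[1,-1,0],[0,0,0]],[100,[1,-1,0],[0,0,0]]])

```text
t: 0.6
ee_pos: [0.2769, 0.5059, 0.2311]
ee_rot: [-0.368, -3.12, 0.001]
wrist_force: [0.1, 0.1, -0.9]
opening: 0.999
grip_force: 0.0
```

>>> send_rows(deltas=[[100,[1,-1,0],[0,0,0]],[100,[1,-1,0],[0,0,0]],[100,[1,-1,0],[0,0,0]],[100,[1,-1,0],[0,0,0]],[100,[1,-1,0],[0,0,0]]])

```text
t: 1.1
ee_pos: [0.4019, 0.3809, 0.2311]
ee_rot: [-0.368, -3.12, 0.0]
wrist_force: [0.6, -0.1, -0.4]
opening: 1.005
grip_force: 0.0
```

>>> send_rows(deltas=[[100,[1,-1,0],[0,0,0]],[100,[1,-1,0],[0,0,0]],[100,[1,-1,0],[0,0,0]],[100,[1,-1,0],[0,0,0]],[100,[1,-1,0],[0,0,0]]])

```text
t: 1.6
ee_pos: [0.5269, 0.2559, 0.2311]
ee_rot: [-0.368, -3.12, 0.0]
wrist_force: [0.0, -0.3, -0.1]
opening: 1.002
grip_force: 0.0
```

>>> send_rows(deltas=[[100,[1,-1,0],[0,0,0]],[100,[1,-1,0],[0,0,0]],[100,[1,-1,0],[0,0,0]],[100,[0.4,-1,0],[0,0,0]],[100,[0,-1,0],[0,0,0]]])

```text
t: 2.1
ee_pos: [0.6124, 0.1309, 0.2307]
ee_rot: [-0.369, -3.12, 0.0]
wrist_force: [-0.2, 0.1, -0.6]
opening: 0.994
grip_force: 0.0
```

>>> send_rows(deltas=[[100,[0,-1,0],[0,0,0]],[100,[0,-1,0],[0,0,0]],[100,[0,-1,0],[0,0,0]],[100,[0,-1,0],[0,0,0]],[100,[0,-1,0],[0,0,0]]])

```text
t: 2.6
ee_pos: [0.6109, 0.0061, 0.231]
ee_rot: [-0.368, -3.119, 0.0]
wrist_force: [-0.9, 0.7, -0.2]
opening: 0.996
grip_force: 0.0
```

>>> send_rows(deltas=[[100,[0,-1,0],[0,0,0]],[100,[0,-1,0],[0,0,0]],[100,[0,-1,0],[0,0,0]],[100,[0,-1,-0.5],[0,0,0]],[100,[0,0,0],[0,0,0]]])

```text
t: 3.1
ee_pos: [0.6103, -0.0953, 0.2173]
ee_rot: [-0.371, -3.118, 0.001]
wrist_force: [-0.3, -0.0, 0.4]
opening: 1.0
grip_force: 0.0
```

>>> send_rows(deltas=[[100,[0,-1,0],[0,0,0]],[100,[0,-1,0],[0,0,0]],[100,[0,-1,-0.5],[0,0,0]],[100,[0,-1,-1],[0,0,0]],[100,[0,-1,-1],[0,0,0]]])

```text
t: 3.6
ee_pos: [0.6114, -0.2183, 0.1559]
ee_rot: [0.367, 3.119, -0.0]
wrist_force: [0.4, -0.2, 0.1]
opening: 1.005
grip_force: 0.0
```

>>> send_rows(deltas=[[100,[0,-0.15,-1],[0,0,0]],[100,[0,0,-0.95],[0,0,0]],[100,[0,0,0],[0,0,0]]])

```text
t: 3.9
ee_pos: [0.6091, -0.2206, 0.1044]
ee_rot: [-0.368, -3.115, -0.003]
wrist_force: [-0.7, -0.0, -0.9]
opening: 1.002
grip_force: 0.0
```

```bash
python3 - <<'E'
from m import *
c=capture("side");cv2.imwrite("pics/s1.png",cv2.resize(c["color"][200:380,260:480],None,fx=3,fy=3))
s=sense();print(s["ee_pos"],s["ee_rot"])
E
```

```text
[ 0.61023456 -0.22081754  0.10634992] [-3.67488811e-01 -3.11692014e+00 -1.48691068e-03]
```

View pics/s1.png

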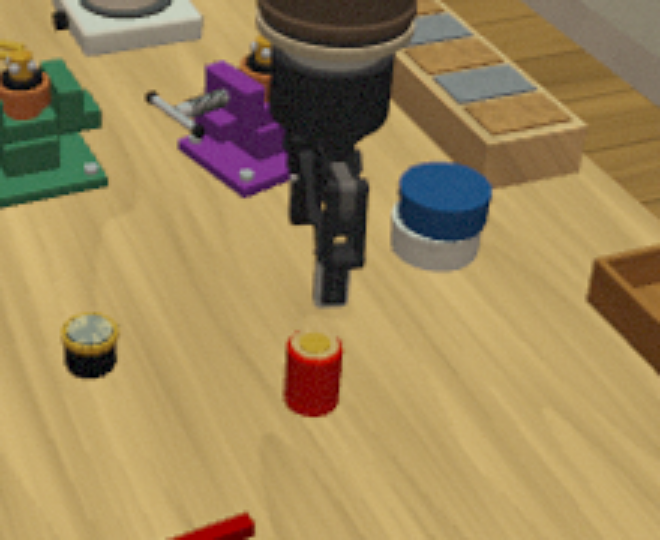

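The picture shows the gripper above the cap (crop pixel 313,370), nothing else near it. Descending with the small correction.

>>> send_rows(deltas=[[100,[0.05,-0.13,-0.8],[0,0,0]],[100,[0,0,-0.8],[0,0,0]],[100,[0,0,-0.8],[0,0,0]],[100,[0,0,-0.7],[0,0,0]],[100,[0,0,-0.5],[0,0,0]]])

```text
t: 4.45
ee_pos: [0.6132, -0.2245, 0.018]
ee_rot: [0.367, 3.119, -0.0]
wrist_force: [-0.1, -0.7, -0.6]
opening: 0.998
grip_force: 0.0
```

>>> send_rows(deltas=[[100,[0,0,-0.3],[0,0,0]],[100,[0,0,0],[0,0,0]],[100,[0,0,0],[0,0,0]]])

```text
t: 4.75
ee_pos: [0.613, -0.2249, 0.0108]
ee_rot: [0.368, 3.119, -0.0]
wrist_force: [0.1, 0.5, -0.1]
opening: 1.0
grip_force: 0.0
```

>>> send_rows(deltas=[[100,[-0.06,0.03,-0.2],[0,0,0]],[70,[0,0,0],[0,0,0]],[55,[0,0,0],[0,0,0]],[30,[0,0,0],[0,0,0]],[30,[0,0,0],[0,0,0]]], force=80)

```text
t: 5.25
ee_pos: [0.6111, -0.2242, 0.0055]
ee_rot: [0.368, 3.12, -0.0]
wrist_force: [-2.1, -1.4, 4.4]
opening: 0.436
grip_force: 79.5
```

>>> send_rows(deltas=[[20,[0,0,0],[0,0,0]],[20,[0,0,0],[0,0,0]],[20,[0,0,0],[0,0,0]],[20,[0,0,0],[0,0,0]]])

```text
t: 5.65
ee_pos: [0.6111, -0.2242, 0.0055]
ee_rot: [0.368, 3.12, -0.0]
wrist_force: [-1.9, 1.0, 5.7]
opening: 0.436
grip_force: 79.5
```

>>> send_rows(deltas=[[20,[0,0,0.5],[0,0,0]],[20,[0,0,1],[0,0,0]],[20,[0,0,1],[0,0,0]],[20,[0,0,1],[0,0,0]],[20,[0,0,1],[0,0,0]]])

```text
t: 6.15
ee_pos: [0.6109, -0.2241, 0.1194]
ee_rot: [0.368, 3.12, -0.0]
wrist_force: [0.5, 0.2, -1.3]
opening: 0.436
grip_force: 80.0
```

>>> send_rows(deltas=[[20,[0,0,1],[0,0,0]],[20,[0,0.4,1],[0,0,0]],[20,[-0.3,0.8,0.5],[0,0,0]],[20,[-0.3,0.8,0],[0,0,0]],[20,[-0.3,0.8,0],[0,0,0]]])

```text
t: 6.65
ee_pos: [0.5883, -0.1534, 0.1813]
ee_rot: [0.368, 3.118, -0.0]
wrist_force: [0.3, 0.0, -1.0]
opening: 0.437
grip_force: 80.0
```

>>> send_rows(deltas=[[20,[-0.3,0.8,0],[0,0,0]],[20,[-0.3,0.8,0],[0,0,0]],[20,[-0.3,0.8,0],[0,0,0]],[20,[-0.3,0.8,0],[0,0,0]],[20,[-0.3,0.8,0],[0,0,0]]])

```text
t: 7.15
ee_pos: [0.55, -0.0525, 0.1798]
ee_rot: [-0.368, -3.119, -0.0]
wrist_force: [-0.5, -0.2, -1.1]
opening: 0.439
grip_force: 80.0
```

>>> send_rows(deltas=[[20,[-0.3,0.8,0],[0,0,0]],[20,[-0.3,0.8,0],[0,0,0]],[20,[-0.3,0.8,0],[0,0,0]],[20,[-0.3,0.8,0],[0,0,0]],[20,[-0.3,0.8,0],[0,0,0]]])

```text
t: 7.65
ee_pos: [0.5125, 0.0474, 0.1799]
ee_rot: [-0.368, -3.12, 0.0]
wrist_force: [0.6, 0.4, -1.4]
opening: 0.434
grip_force: 80.0
```

>>> send_rows(deltas=[[20,[-0.3,0.8,0],[0,0,0]],[20,[-0.3,0.8,0],[0,0,0]],[20,[0,0.4,0],[0,0,0]],[20,[0,0,0],[0,0,0]],[20,[0,0,0],[0,0,0]]])

```text
t: 8.15
ee_pos: [0.4986, 0.0958, 0.18]
ee_rot: [0.367, 3.12, -0.0]
wrist_force: [0.1, -0.1, -0.7]
opening: 0.435
grip_force: 80.1
```

```bash
python3 - <<'E'
from m import *
c=capture("side");np.savez("side2.npz",**c);cv2.imwrite("pics/s2.png",cv2.resize(c["color"][150:280,180:360],None,fx=4,fy=4))
s=sense();print(s["ee_pos"],s["ee_rot"],s["wrist_force"],s["opening"])
X=cloud(c);I=c["color"].astype(int);red=(I[...,2]>2.2*I[...,1])&(I[...,2]>80);red[:150]=0;red[280:]=0;red[:,:180]=0;red[:,360:]=0
p=X[red];k=p[(p[:,2]>.13)];print(len(k),k.min(0),k.max(0),k.mean(0))
for lo in np.arange(.14,.24,.01):
    q=k[(k[:,2]>=lo)&(k[:,2]<lo+.01)]
    if len(q)>8: print(round(lo,3),len(q),circ(q[:,:2],.0195))
E
```

```text
[0.49868219 0.09552791 0.17999711] [ 3.67911034e-01  3.11988149e+00 -2.54140916e-04] [-0.39432627 -0.51840603 -1.99255405] 0.4360652977631145
113 [ 0.26726427 -0.89990122  0.17563092] [0.5170671  0.09643298 0.66692815] [0.48458782 0.03063819 0.22262938]
0.17 21 [0.4984 0.0947 0.02  ]
0.18 19 [0.4987 0.0957 0.02  ]
0.19 19 [0.4987 0.0954 0.02  ]
0.2 22 [0.4936 0.0697 0.02  ]
0.21 14 [0.4987 0.0947 0.02  ]
0.22 11 [0.4999 0.0955 0.02  ]
```

View pics/s2.png

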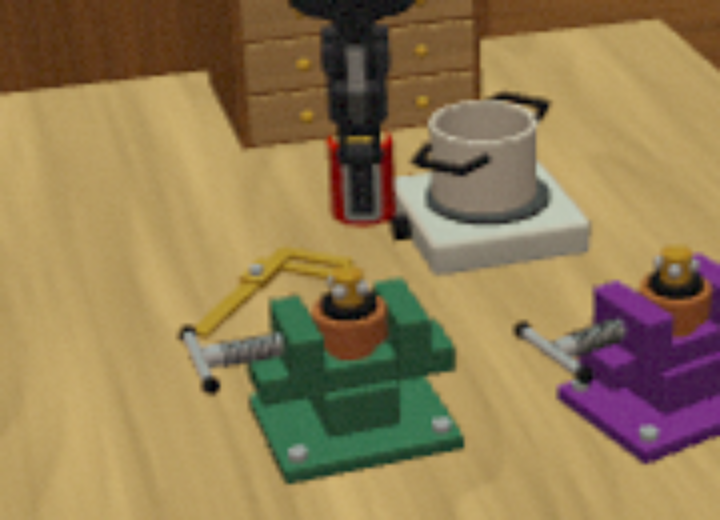

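Cap is held upright, centred on the TCP (crop pixel 361,180), with the stud at crop (349,285). One lateral check of the stud in this same view.

```bash
python3 - <<'E'
from m import *
for n,(u0,v0) in(("side2",(267,219)),("side0",(267,219)),("top0",(266,297))):
    c=dict(np.load(n+".npz"));h=cv2.cvtColor(c["color"],cv2.COLOR_BGR2HSV).astype(int)
    m=np.zeros((480,640),np.uint8);r=9;sl=np.s_[v0-r:v0+r,u0-r:u0+r]
    m[sl]=((h[sl][...,0]>14)&(h[sl][...,0]<26)&(h[sl][...,1]>140)&(h[sl][...,2]>80))
    nn,lb,st,ce=cv2.connectedComponentsWithStats(m)
    i=1+np.argmax(st[1:,4]);u,v=ce[i];K=c["intrinsics"];T=c["cam_to_world"]
    o=T[:3,3];d=T[:3,:3]@[(u-K[0,2])/K[0,0],-(v-K[1,2])/K[1,1],-1]
    if n=="top0": print(n,st[i],(u,v),[(o+d*(z-o[2])/d[2]).round(4) for z in(.117,.122)])
    else: print(n,st[i],(u,v),(o+d*(.1285-o[1])/d[1]).round(4))
E
```

```text
side2 [258 213  13  14 101] (np.float64(264.36633663366337), np.float64(218.2970297029703)) [0.4893 0.1285 0.1156]
side0 [258 213  13  14 101] (np.float64(264.2475247524753), np.float64(218.23762376237624)) [0.489  0.1285 0.1159]
top0 [260 291  12  12  90] (np.float64(265.3), np.float64(296.55555555555554)) [array([0.4946, 0.1298, 0.117 ]), array([0.4941, 0.1293, 0.122 ])]
```

>>> send_rows(deltas=[[20,[-0.18,0.7,0],[0,0,0]],[20,[0,0.64,0],[0,0,0]],[20,[0,0,-0.6],[0,0,0]],[20,[0,0,-0.6],[0,0,0]],[20,[0,0,-0.3],[0,0,0]]])

```text
t: 8.7
ee_pos: [0.4937, 0.1287, 0.1415]
ee_rot: [-0.369, -3.119, 0.001]
wrist_force: [0.5, 0.4, -0.8]
opening: 0.436
grip_force: 80.1
```

>>> send_rows(deltas=[[20,[0,0,-0.2],[0,0,0]],[20,[0,0,-0.1],[0,0,0]],[20,[0,0,0],[0,0,0]]])

```text
t: 9.0
ee_pos: [0.4941, 0.1292, 0.135]
ee_rot: [-0.369, -3.12, 0.0]
wrist_force: [-0.2, -0.9, -0.6]
opening: 0.437
grip_force: 80.1
```

```bash
python3 - <<'E'
from m import *
c=capture("side");cv2.imwrite("pics/s3.png",cv2.resize(c["color"][180:260,210:320],None,fx=6,fy=6))
s=sense();print(s["ee_pos"],s["wrist_force"])
E
```

```text
[0.49421198 0.1292917  0.13530528] [ 0.07065335  0.72338151 -0.99475384]
```

View pics/s3.png

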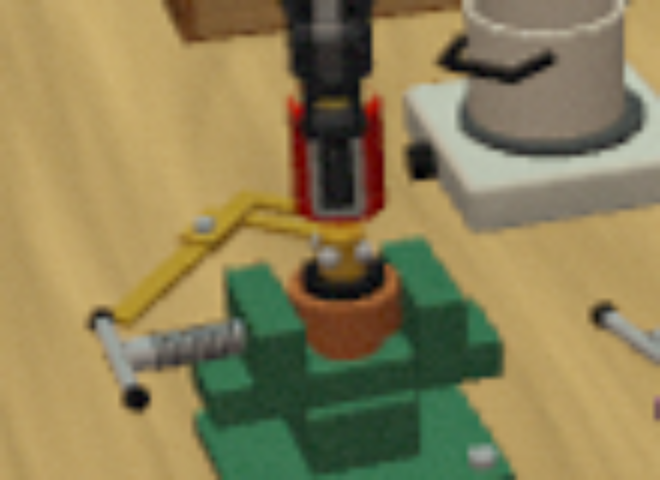

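Cap's mouth (crop 290–384) sits just over the stud tip (ring 302–387); allowing for perspective it is about 1 mm left, so I shift slightly and descend to the balls.

>>> send_rows(deltas=[[20,[0.03,-0.02,-0.2],[0,0,0]],[20,[0,0,-0.2],[0,0,0]],[20,[0,0,-0.12],[0,0,0]],[20,[0,0,0],[0,0,0]]])

```text
t: 9.45
ee_pos: [0.4944, 0.1289, 0.1215]
ee_rot: [-0.368, -3.119, 0.0]
wrist_force: [0.2, 0.0, -0.3]
opening: 0.438
grip_force: 80.1
```

>>> send_rows(deltas=[[20,[0,0,-0.1],[0,0,0]],[20,[0,0,-0.1],[0,0,0]],[20,[0,0,0],[0,0,0]]])

```text
t: 9.75
ee_pos: [0.4948, 0.1291, 0.117]
ee_rot: [0.368, 3.12, 0.0]
wrist_force: [-1.6, 2.1, 3.7]
opening: 0.437
grip_force: 80.6
```

>>> send_rows(deltas=[[20,[0,0,-0.1],[0,0,0]],[20,[0,0,-0.1],[0,0,0]],[20,[0,0,0],[0,0,0]]])

```text
t: 10.05
ee_pos: [0.4945, 0.1289, 0.1118]
ee_rot: [-0.368, -3.12, 0.0]
wrist_force: [0.3, 1.5, -1.9]
opening: 0.44
grip_force: 80.2
```

>>> send_rows(deltas=[[20,[0,0,-0.1],[0,0,0]],[20,[0,0,-0.1],[0,0,0]],[20,[0,0,-0.1],[0,0,0]],[20,[0,0,0],[0,0,0]]])

```text
t: 10.45
ee_pos: [0.4943, 0.1288, 0.1041]
ee_rot: [-0.368, -3.119, 0.0]
wrist_force: [-1.7, 2.8, -1.0]
opening: 0.438
grip_force: 80.3
```

>>> send_rows(deltas=[[20,[0,0,-0.08],[0,0,0]],[20,[0,0,0],[0,0,0]]])

```text
t: 10.65
ee_pos: [0.4946, 0.1289, 0.1025]
ee_rot: [-0.368, -3.12, 0.0]
wrist_force: [-3.9, 1.3, 5.6]
opening: 0.438
grip_force: 80.6
```

>>> send_rows(deltas=[[20,[0,0,-0.08],[0,0,0]],[20,[0,0,0],[0,0,0]],[20,[0,0,0],[0,0,0]]])

```text
t: 10.95
ee_pos: [0.4946, 0.1289, 0.1008]
ee_rot: [-0.368, -3.12, 0.0]
wrist_force: [-4.1, 1.0, 8.6]
opening: 0.435
grip_force: 80.9
```

>>> send_rows(deltas=[[20,[0,0,-0.05],[0,0,0]],[20,[0,0,0],[0,0,0]],[20,[0,0,0],[0,0,0]],[20,[0,0,0],[0,0,0]]])

```text
t: 11.35
ee_pos: [0.4946, 0.1289, 0.0997]
ee_rot: [0.368, 3.12, 0.0]
wrist_force: [-4.7, 0.5, 10.5]
opening: 0.437
grip_force: 81.0
```

```bash
python3 - <<'E'
from m import *
c=capture("side");cv2.imwrite("pics/s4.png",cv2.resize(c["color"][180:260,210:320],None,fx=6,fy=6))
s=sense();print(s["t"],s["ee_pos"],s["ee_rot"],s["wrist_force"],s["wrist_torque"])
E
```

```text
11.4 [0.49458935 0.12888117 0.09970864] [3.67976056e-01 3.11994458e+00 1.77337092e-06] [-4.5081915   1.32671294 11.22770685] [ 0.07109614  0.82628134 -0.0282884 ]
```

View pics/s4.png

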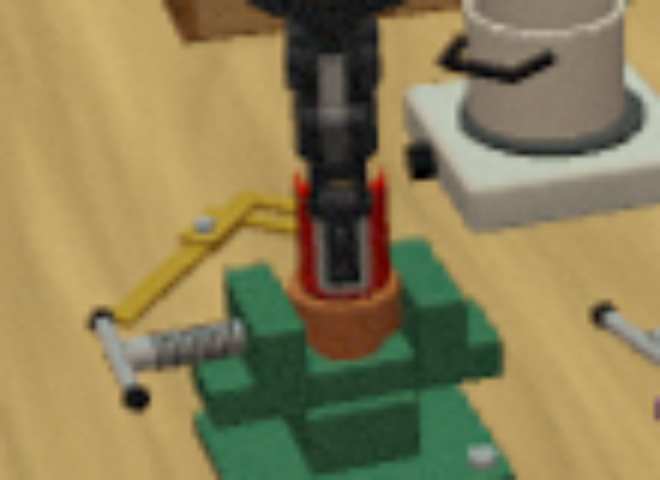

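The cap's rim is down in the bronze collar (crop 343,293), upright. A push of about 11 N, rising about 2 N/mm, matches the ring's spring at roughly 3 mm, so I'm handing it in.

```bash
python3 -c "
from bench import *
print(sign_off())"
```

```text
the job is handed in; nothing more can be done
None
```

I pressed the cap onto the green vise's stud and handed the job in at about 11.4 s with the gripper still pushing it down at about 11 N; from that force I estimate the ring is about 3 mm down, but no verdict came back.

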